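Hook and snap a spare breaker into a fuse box

TASK

Fit the black spare breaker into the open fuse box lying on the shelf: hold it tilted, slip its long toe under the fixed steel lip, push it gently back until the toe stops, then rotate it down until it lies flat on the seat plate, centred behind the sprung latch, with the latch snapped shut over its short toe. Never force it or press hard on the fuse box, then let go, and leave the mug, torch, door stop and trays where they are.

Things in the scene. Friction and masses are not known exactly. Their poses are not given: they have to be found in the camera images.
- fusebox: Grey open fuse-box base on its back, fixed; 220 (its x) x 260 mm (its y), walls 36 mm high, 4 thick; origin under its centre at shelf level, z up. A carrier in its middle bears seat plate, lip and latch. Terminal strips 30 mm high beyond |y| = 96 mm; free for fingers between. Breaker against fuse box must stay under 25 N: 5 N tells plate or web, the latch snaps at about 10 N.
- seat (a point): Nominal middle of the seat plate's flat top, 20 mm above the shelf, axes of the fuse box. The plate reaches 42 mm to either side in y and from the web past the latch in x. The carrier (plate, web, lip, latch as one) is screwed fast in slots up to 10 mm to either side of nominal along x: this shift is NOT in seat, groove or catch and must be felt. Height and y are true.
- groove (a point): Nominal foot of the upright web at the plate's -x end, x = -57 mm from seat, on the plate's top. The web carries a fixed steel lip, 4 mm thick, overhanging the plate by 6 mm towards +x, 84 mm wide, underside 7 mm above the plate: the groove. To find its true x, lower the tilted toe to the plate 19 to 21 mm to +x of here, then slide to -x until it stops on the web.
- catch (a point): Nominal tip of the shut latch's nose, x = +45 mm from seat, 7.5 mm above the plate. The nose is 3 mm thick, 40 mm wide in y; above it a steep ramp (26 degrees off upright) rises towards +x to the latch's top 23 mm above the plate at x = 50.5 mm.
- latch (a joint): Sprung steel latch facing the lip. Value in m: 0 = shut, grows as it is pushed towards the fuse box's +x, at most 0.0045. Spring 1.75 N when shut, 0.25 N more per mm. The breaker's short toe, pressed down the ramp, pushes it back a few mm; then it springs over the toe, back to 0.
- breaker_mid (a point): Centre of the loose black two-pole breaker, 31 mm above its underside; it stands on its base, z up, x from long to short toe; 0.17 to 0.31 kg. Body 84 (x) x 36 (y) x 44 mm high, on it a nose 46 mm long, 36 wide, up to 62 mm, small toggle to 71 mm. Grip across the 36 mm. Seated: x along the fuse box's x, long toe within 2 mm of the web, underside on the plate.
- breaker_toe (a point): Middle of the lower edge of the tip of the breaker's long toe: 56 mm to -x of and 31 mm below breaker_mid. Long toe: 14 mm long, 36 wide, 4 thick, flush with the underside; short toe at +x: 6 mm long (to x = +48), 6 high. It enters the groove with the short-toe end up 10 to 20 degrees (beyond 22 it jams; flat, the latch blocks it), then turns down about this edge.
- mug: White ceramic mug, 80 mm across, 92 mm high, origin under its centre. Leave alone.
- torch: Red torch standing on its head, 42 mm across, 105 mm high, origin under its centre. Leave alone.
- doorstop: Round steel door stop, 48 mm across, 32 mm high, origin under its centre. Leave alone.
- trays: Two stacked clear plastic trays, 150 x 110 mm, 70 mm high together, origin under the centre. Leave alone.
There are look-alikes about, which are no part of the job. What is shaped like the part that bears breaker_mid but green or yellow is not meant.

How it is judged:
By the outcome, as a careful person would: the job done as asked, in the order asked, and still so for the second after the job is handed in, with the robot touching nothing.
It also fails if it takes over 67 s, if anything falls off the work surface, if the arm or the gripper's body presses on something with over 40 N, if the wrist force passes 120 N, or if a joint passes its speed limit or range.

ROBOT

A 6-joint arm with a two-finger parallel gripper is mounted at the origin on the work surface. World frame = base frame: x ahead of the robot, y to its left, z up, the work surface at z = 0. Lengths are in m, angles in rad, forces in N, time in s.
With the tool pointing down it reaches from about 0.35 to 0.775 m from the base axis. Payload 5.5 kg.
Tool frame: the origin (TCP) lies midway between the tips of the shut fingers; the grasp point (between the pads) lies ctrl.grasp_offset behind it (ctrl.grasp_offset is the distance from the TCP to the grasp point, in m); z points along the fingers, y is the direction in which the jaws open and shut (so a half turn about z gives the same grasp; the last joint's range is limited). The gripper opens to 85 mm and grips with 20 to 120 N. Pads are 22 mm wide; open, the fingers measure 114 mm over their backs; the gripper's body (76 mm by 85 mm) begins 54 mm behind the grasp point. The pads swing forward as they close: fully open they stand 13 mm farther back than shut.
Start: joints at [-1.368, 0.313, 0.046, 1.304, 0, 1.431], TCP at [0.193, -0.542, 0.231] pointing down, gripper open.
Joint ranges: [-2.76, 2.76], [-0.86, 1.69], [-1.03, 1.26], [-2.2, 2.34], [-1.47, 1.5], [-3.14, 3.14]. Speed limits (rad/s): [2.57, 2.57, 3.14, 3.14, 3.14, 3.14].

INTERFACE

Orientations are given as a rotation vector (axis times angle).
In Python, from plant import ctrl, jaws, solve_ik, optics, order, read_t, read_joint_positions, read_joint_vel, read_joint_torque, read_position, read_eef_rot, read_wrist_force, read_torque, read_gripper_width gives the robot as it stands. Calls block until the motion is done:
- ctrl.move_pose(position, orientation): joint-space move of the TCP to a pose.
- ctrl.line_to(position, velocity=0.15, rot=None, threshold=None): straight line of the TCP; rot=None keeps the orientation; velocity is the mean speed in m/s. With threshold (N) it stops when the force on the tool has changed by that much, and returns True; else False.
- ctrl.goto_joints(angles): joint-space move.
- jaws.gripper_to(opening, f_grip=None): finger opening in m; f_grip is the grip in N (None keeps the last); returns when the fingers have stopped.
- ctrl.dwell(seconds).
- solve_ik(position, orientation): joint angles nearest the present ones, or None.
- optics.capture(name): name is "side" or "top" or "wrist"; returns a dict with "color" (384x512x3 uint8, red, green, blue), "fx", "fy", "cx", "cy" (pixels), "R" (3x3) and "t" (3): a world point X has camera coordinates R X + t. Camera axes: x right, y down, z forward; pixel columns grow to the right and rows downward; lengths in m; the calibration is good to about 2 mm. A picture is of the moment at which its call begins. There is no depth.
A pose or a line that the arm cannot do raises ctrl.MotionError and nothing moves.
- order.finish_job(): hands the job in, once; it reports no verdict.
Readings, each from a call of its own:
- read_t(): time.
- read_joint_positions(): joint angles.
- read_joint_vel(): joint speeds.
- read_joint_torque(): joint torques, N m.
- read_position(): TCP position.
- read_eef_rot(): TCP orientation.
- read_wrist_force(): force on the tool from outside, world axes, zero at the start.
- read_torque(): the same for the moment, N m.
- read_gripper_width(): finger opening in m.
Only numpy, scipy, OpenCV 4.12 (cv2) and the standard library are available. Lean on these libraries where they do the work, as an engineer would, in place of code of your own. Each camera call takes 0.05 s, during which the arm holds its last target. There are 200 camera calls.

## Working session

There is one attempt and no reset: what is moved stays moved. The work goes in short steps, each a Python script; the robot and the scene stay as the last script left them, time stands still between calls to the robot, and variables do not carry over. Pictures are saved under pics/ and viewed, about 8 in all and at most 12, crops included, and the job is handed in when it is done.

```bash
ls; mkdir -p pics
python3 - <<'E'
from plant import *
import cv2, numpy as np
ims=[]
for n in ("side","top","wrist"):
    c=optics.capture(n); cv2.imwrite(f"pics/{n}0.png",c["color"][:,:,::-1]); print(n,c["fx"],c["cx"],c["cy"],np.round(c["R"],3).tolist(),np.round(c["t"],3), np.round(-c["R"].T@c["t"],3))
print(ctrl.grasp_offset,read_t(),read_position(),read_eef_rot())
E
```

```text
pics
side 443.0346299607288 252.89556921875885 194.8726705142542 [[-0.971, -0.236, -0.024], [-0.109, 0.533, -0.839], [0.211, -0.812, -0.544]] [0.523 0.11  1.487] [0.207 1.273 0.913]
top 386.2962934052712 257.1473403755217 191.66442292241086 [[-0.081, -0.997, -0.005], [-0.97, 0.08, -0.231], [0.231, -0.014, -0.973]] [0.035 0.561 0.985] [0.319 0.004 1.088]
wrist 318.1885853624691 263.2792220077979 184.45852444549124 [[0.335, -0.942, -0.001], [-0.896, -0.319, 0.309], [-0.292, -0.103, -0.951]] [-0.574 -0.04   0.381] [ 0.267 -0.514  0.374]
0.0187 0.15 [ 0.19317841 -0.54116299  0.23059032] [-3.09414105e+00 -5.35589574e-01  1.31521599e-04]
```

View pics/top0.png

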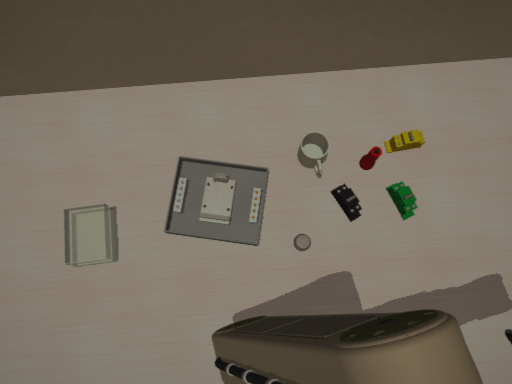

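View pics/side0.png

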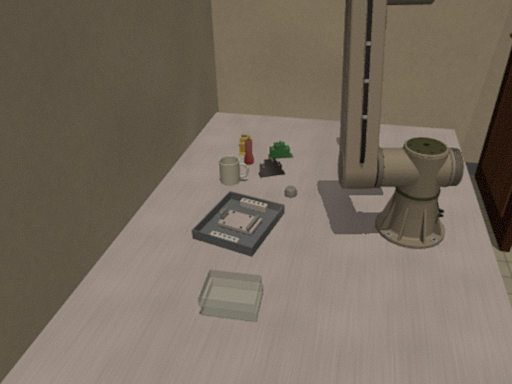

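The top view shows the fuse box centred near (217,200), with the latch at (221,178) and the lip at (215,220), so box +x is roughly world +x.

Things that could be taken for the breaker:
- **Black** at (347,202): this is the one to use.
- **Green** at (402,198): a look-alike.
- **Yellow** at (405,141): a look-alike.
- **Dark gripper part** at (510,338): part of the robot.

Next I'll look at the black one and the box from close up with the wrist camera.

```bash
cat > h.py <<'E'
from plant import *
import cv2, numpy as np
from scipy.spatial.transform import Rotation as Ro
def ray(c,px,z):
    px=np.atleast_2d(np.asarray(px,float))
    d=np.c_[(px[:,0]-c["cx"])/c["fx"],(px[:,1]-c["cy"])/c["fy"],np.ones(len(px))]@c["R"]
    o=-c["R"].T@c["t"]
    return o+d*((z-o[2])/d[:,2])[:,None]
def proj(c,X):
    p=np.atleast_2d(X)@c["R"].T+c["t"]; return p[:,:2]/p[:,2:]*[c["fx"],c["fy"]]+[c["cx"],c["cy"]]
def down(yaw,tilt=0.):
    "tool x at world yaw, tool z down; tilt: pitch about the tool's y axis"
    return (Ro.from_euler('z',yaw)*Ro.from_euler('x',np.pi)*Ro.from_euler('y',tilt)).as_rotvec()
E
python3 - <<'E'
from h import *
import pickle
c=optics.capture("top")
box=ray(c,[(180,158),(268,170),(260,244),(166,233)],.036); print(np.round(box,3))
b=ray(c,[(347,202)],.03)[0]; m=box.mean(0); print(b,m)
R=Ro.from_rotvec(read_eef_rot()).as_matrix(); w=optics.capture("wrist")
print("cam in tool",R.T@(-w["R"].T@w["t"]-read_position()), "view dir",R.T@w["R"][2])
for n,p in (("b",b),("m",m)):
    yaw=0
    q=solve_ik([p[0]-.03,p[1],.26],down(0)); q2=solve_ik([p[0]-.03,p[1],.26],down(np.pi)); print(n,q,q2)
E
```

```text
[[ 0.685  0.201  0.036]
 [ 0.629 -0.047  0.036]
 [ 0.423 -0.007  0.036]
 [ 0.473  0.246  0.036]]
[ 0.51994407 -0.25929168  0.03      ] [0.55267333 0.09807677 0.036     ]
cam in tool [ 0.07906033 -0.00067867 -0.14303932] view dir [-3.09326776e-01  9.06092093e-05  9.50955802e-01]
b [-0.63158012  0.26652081  0.05237656  1.35665208  0.          2.51001254] [-0.63158012  0.26652081  0.05237656  1.35665208  0.         -0.63158012]
m [ 0.03448051  0.22219153 -0.00545742  1.34314737  0.         -3.10711214] [ 0.03448051  0.22219153 -0.00545742  1.34314737  0.          0.03448051]
```

Run:
```python
from h import *
import pickle
D={}
for n,p in (("brk",(.49,-.259,.22)),("box",(.52,.098,.26))):
    ctrl.move_pose(np.array(p),down(np.pi)); ctrl.dwell(.2)
    D[n]=optics.capture("wrist")
    cv2.imwrite(f"pics/{n}.png",D[n]["color"][:,:,::-1])
ctrl.dwell(.05)
pickle.dump(D,open("D.pkl","wb")); print(read_t())
i=D["brk"]["color"]; j=D["box"]["color"]
```

```text
3.9417
```

View pics/brk.png

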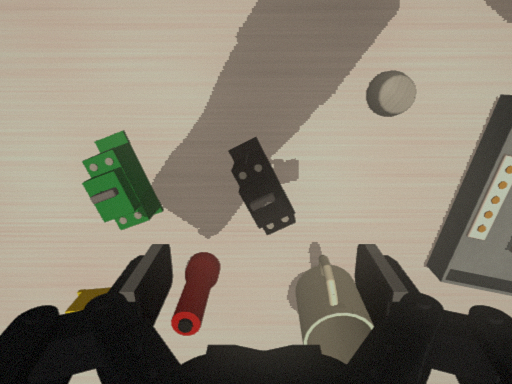

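View pics/box.png

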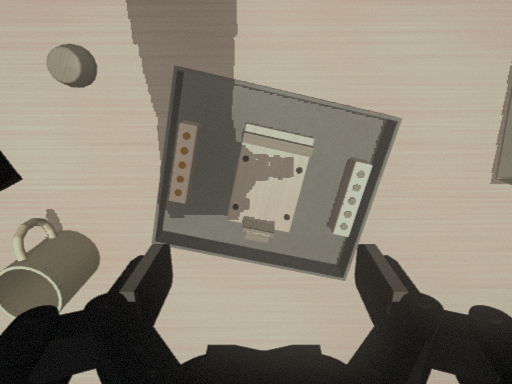

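The first wrist view shows the black breaker around (262,187), with its long toe apparently at the upper end (245,150). The second shows the fuse box with rim corners at about (177,67), (400,119), (346,278) and (155,242), the lip at (278,138) and the latch at (258,230). One close crop of both comes next.

Run:
```python
from h import *
import pickle
D=pickle.load(open("D.pkl","rb"))
a=np.clip(D["brk"]["color"][130:240,220:310,::-1].astype(float)*2.5,0,255).astype('uint8')
b=D["box"]["color"][110:250,220:320,::-1]
b=np.clip(b*1.3,0,255).astype('uint8')
o=np.zeros((560,800,3),'uint8')
o[:440,:360]=cv2.resize(a,None,fx=4,fy=4,interpolation=cv2.INTER_CUBIC); o[:560,400:800]=cv2.resize(b,None,fx=4,fy=4,interpolation=cv2.INTER_CUBIC)
cv2.imwrite("pics/crop.png",o)
g=D["brk"]["color"].max(2)<70; g[240:]=0; 
g[:, :225]=0; g[:,300:]=0
n,l,s,_=cv2.connectedComponentsWithStats((D["brk"]["color"].max(2)<48).astype('uint8')); print([x.tolist() for x in s if 500<x[4]<9000])
# box corners: fit
c=D["box"]; gray=cv2.cvtColor(c["color"],cv2.COLOR_RGB2GRAY)
P=cv2.cornerSubPix(gray,np.float32([(177,67),(400,119),(346,278),(155,242)]).reshape(-1,1,2),(4,4),(-1,-1),(3,30,.01)).reshape(-1,2); print(P)
W=ray(c,P,.036)[:,:2]; M=np.array([[-.11,-.13],[-.11,.13],[.11,.13],[.11,-.13]])
R,_=Ro.align_vectors(np.c_[W-W.mean(0),np.zeros(4)],np.c_[M,np.zeros(4)]); print(W.mean(0),R.as_euler('zyx'),np.round((W-W.mean(0))-(R.apply(np.c_[M,np.zeros(4)])[:,:2]),4))
```

```text
[[230, 138, 56, 73, 1790]]
[[173.71507   65.23021 ]
 [401.4217   118.331955]
 [344.20724  279.6811  ]
 [152.31917  242.9149  ]]
[0.55934444 0.10332268] [-0.22029278  0.         -0.        ] [[ 0.0002 -0.    ]
 [ 0.0007 -0.0002]
 [-0.0009 -0.001 ]
 [ 0.0001  0.0012]]
```

View pics/crop.png

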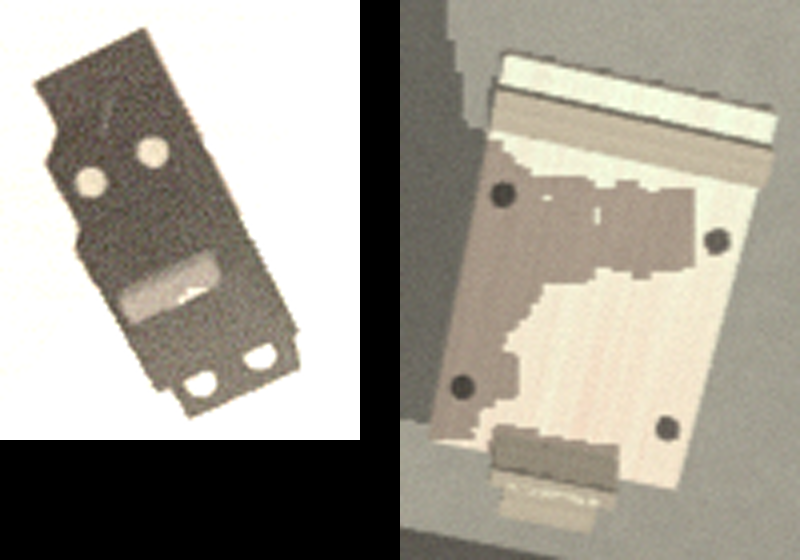

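Run:
```python
from h import *
import pickle
D=pickle.load(open("D.pkl","rb"))
c=D["brk"]; f=lambda p:np.array(p)/4+[220,130]
A=ray(c,f([(37,82),(147,28)]),.002)[:,:2]; B=ray(c,f([(190,418),(300,365)]),.044)[:,:2]
S=ray(c,f([(91,182),(152,153),(200,383),(261,356)]),.044)[:,:2]
print("cam",-c["R"].T@c["t"])
print("toe w",np.linalg.norm(A[1]-A[0]),"end w",np.linalg.norm(B[1]-B[0]),"len",np.linalg.norm(B.mean(0)-A.mean(0)))
d=B.mean(0)-A.mean(0); d/=np.linalg.norm(d); print("toe",A.mean(0),"end",B.mean(0),"yaw",np.arctan2(d[1],d[0]),"mid from toe",A.mean(0)+.056*d,"from end",B.mean(0)-.042*d,"screws",S.mean(0), np.diff(S,axis=0))
e=A[1]-A[0]; print("toe edge yaw",np.arctan2(-e[0],e[1])); e=S[1]-S[0]; print(np.arctan2(-e[0],e[1])); e=(S[2]+S[3]-S[0]-S[1]);print("screw yaw",np.arctan2(e[1],e[0]))
c=D["box"]; g=lambda p:np.array(p)/4+[220,110]
O=np.array([.5593,.1033,0]); R=Ro.from_euler('z',-.2203)
for n,p,z in (("lip edge",[(488,133),(758,187)],.031),("plate end",[(430,440),(678,488)],.02),("strip mid",[(494,90),(774,150)],.031),("strip top",[(502,55),(778,107)],.031),("latch up",[(496,428),(618,447)],.031),("latchline",[(490,470),(615,495)],.043)):
    print(n,np.round(R.inv().apply(ray(c,g(p),z)-O),4).tolist())
print("rays at box cam",R.inv().apply(-c["R"].T@c["t"]-O))
```

```text
cam [ 0.41031855 -0.25894656  0.36315802]
toe w 0.03544107692188253 end w 0.03408733375054371 len 0.09597033148072423
toe [ 0.47826251 -0.28271077] end [ 0.56412227 -0.23983414] yaw 0.46315136176790384 mid from toe [ 0.52836286 -0.25769167] from end [ 0.52654701 -0.25859846] screws [ 0.52866829 -0.2583445 ] [[-0.00779769  0.01599341]
 [ 0.06546844  0.01271363]
 [-0.00805836  0.01663037]]
toe edge yaw 0.45384899904247655
0.4536433243330191
screw yaw 0.4671909932926964
lip edge [[-0.0667, 0.0738, 0.031], [-0.0684, 0.1572, 0.031]]
plate end [[0.0364, 0.0878, 0.02], [0.0353, 0.173, 0.02]]
strip mid [[-0.0792, 0.0719, 0.031], [-0.0801, 0.1579, 0.031]]
strip top [[-0.0894, 0.0712, 0.031], [-0.0924, 0.1545, 0.031]]
latch up [[0.0235, 0.1037, 0.031], [0.0214, 0.1436, 0.031]]
latchline [[0.0331, 0.1017, 0.043], [0.0329, 0.1423, 0.043]]
rays at box cam [-0.11434616 -0.03145654  0.40297113]
```

Run:
```python
from h import *
import pickle
D=pickle.load(open("D.pkl","rb"))
c=D["box"]; g=lambda p:(np.array(p)-[400,0])/4+[220,110]
O=np.array([.5593,.1033,0]); R=Ro.from_euler('z',-.2203)
for n,p,z in (("lip edge",[(488,133),(758,187)],.031),("plate end",[(430,440),(678,488)],.02),("strip mid",[(494,90),(774,150)],.031),("strip top",[(502,55),(778,107)],.031),("latch up",[(496,428),(618,447)],.031),("latchline",[(490,470),(615,495)],.043),("holes",[(503,195),(716,241),(462,387),(667,428)],.02)):
    print(n,np.round(R.inv().apply(ray(c,g(p),z)-O),4).tolist())
# reach checks: grip poses
y=.458
for yaw in (y+np.pi,y): print(solve_ik([.528,-.258,.03],down(yaw)))
for t in (.26,-.26,0):
    print(t,[solve_ik([.55,.10,.08],down(-.22+k,t)) for k in(0,np.pi)])
```

```text
lip edge [[-0.0412, -0.0413, 0.031], [-0.0427, 0.0406, 0.031]]
plate end [[0.0647, -0.0403, 0.02], [0.064, 0.0433, 0.02]]
strip mid [[-0.054, -0.0421, 0.031], [-0.0545, 0.0423, 0.031]]
strip top [[-0.0644, -0.0418, 0.031], [-0.0671, 0.0401, 0.031]]
latch up [[0.051, -0.0204, 0.031], [0.049, 0.019, 0.031]]
latchline [[0.0599, -0.0197, 0.043], [0.0599, 0.0201, 0.043]]
holes [[-0.0212, -0.0333, 0.02], [-0.0211, 0.0344, 0.02], [0.0441, -0.0336, 0.02], [0.0438, 0.0346, 0.02]]
[-0.59107186  0.47096164 -0.23843616  0.86139853  0.         -1.04907186]
[-0.59107186  0.47096164 -0.23843616  0.86139853  0.          2.09252079]
0.26 [array([ 0.07696099,  0.20821193, -0.52932607,  0.58416362, -0.0752969 ,
       -2.85406287]), array([0.00504858, 0.57301681, 0.03324262, 1.28474691, 0.0574    ,
       0.21772538])]
-0.26 [array([ 0.00504858,  0.57301681,  0.03324262,  1.28474691,  0.0574    ,
       -2.92386727]), array([ 0.07696099,  0.20821193, -0.52932607,  0.58416362, -0.0752969 ,
        0.28752978])]
0 [array([ 0.03625212,  0.37324685, -0.25392824,  0.94362124,  0.        ,
       -2.88534054]), array([ 0.03625212,  0.37324685, -0.25392824,  0.94362124,  0.        ,
        0.25625212])]
```

Measurements agree with the given sizes: toe width 35.4 mm, lip 84 mm wide and centred in y. The breaker mid is at about (0.528, -0.258), yaw 0.458. The carrier looks shifted by about +8 mm in x, which I'll feel for. Next I'll grasp 18 mm towards the short toe so the lever to the latch is short.

```bash
cat >> h.py <<'E'
BOXO=np.array([.5593,.1033,0.]); BOXY=-.2203
GX=.018
def tcp(toe,th,tv):
    "TCP pose with the toe edge at box-frame point toe, tilted th, tv = TCP in breaker frame from the toe edge"
    Rb=Ro.from_euler('z',BOXY)*Ro.from_euler('y',-th)
    p=BOXO+Ro.from_euler('z',BOXY).apply(toe)+Rb.apply(tv)
    return p,(Rb*Ro.from_euler('z',np.pi)*Ro.from_euler('x',np.pi)).as_rotvec()
E
python3 - <<'E'
from h import *
y=.458; g=np.array([.528+GX*np.cos(y),-.258+GX*np.sin(y),0]); r=down(y+np.pi)
jaws.gripper_to(.060,60)
ctrl.move_pose(g+[0,0,.14],r)
print("touch",ctrl.line_to(g+[0,0,.0123],.12,threshold=8), read_position())
jaws.gripper_to(.030,100); print("w",read_gripper_width(),read_position(),read_wrist_force(),read_torque())
print(ctrl.line_to(g+[0,0,.16],.15)); ctrl.dwell(.2)
print("w",read_gripper_width(),read_position(),read_wrist_force(),read_torque(),read_t())
tv=np.array([.056+GX,0,.0123])
q=read_joint_positions()
for toe,th in (((-.037,0,.06),.26),((-.037,0,.02),.26),((-.047,0,.02),0)):
    p,r=tcp(toe,th,tv); print(p,solve_ik(p,r))
p,r=tcp((-.037,0,.09),.26,tv); ctrl.move_pose(p,r); ctrl.dwell(.2)
print(read_wrist_force(),read_torque(),read_t(), read_position()-p)
cv2.imwrite("pics/held.png",optics.capture("wrist")["color"][:,:,::-1])
cv2.imwrite("pics/heldside.png",cv2.resize(optics.capture("side")["color"][100:260,160:320,::-1],None,fx=3,fy=3))
E
```

```text
touch False [ 0.54480744 -0.25039397  0.01315281]
w 0.03542018860719255 [ 0.54487662 -0.25056412  0.01344216] [-1.10425129 -0.61259234  5.54061927] [0.10920978 0.18303453 0.05872161]
False
w 0.03482281295405228 [ 0.54362666 -0.24973308  0.15893529] [-0.11290982 -0.36170082 -1.44097983] [ 0.03913671 -0.04700465  0.06660765] 8.5917
[0.58989308 0.09644916 0.09091056] [ 0.06432824  0.26196406 -0.42539824  0.63345605 -0.07225124  0.27554643]
[0.58989308 0.09644916 0.05091056] [ 0.06432824  0.30788976 -0.47725195  0.53567664 -0.07225124  0.27554643]
[0.58564746 0.0973999  0.0323    ] [ 0.02964181  0.47849485 -0.21917124  0.87313024  0.          0.24994181]
[ 0.01371152 -0.67784105 -2.13117524] [ 0.05775941  0.22035108 -0.04012428] 10.1167 [ 0.00050717 -0.00104633  0.00013276]
```

View pics/heldside.png

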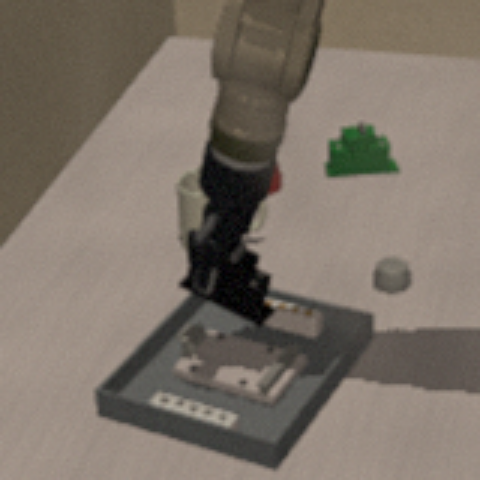

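View pics/held.png

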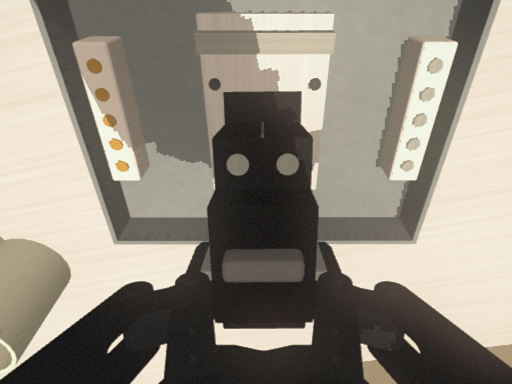

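Held well: the breaker is tilted short-toe end up and square to the box, with the toe edge at (224..301, 93) and the lip at (196..334, 30). I'll check the toe's position by ray, then lower to the plate with a guarded move.

```bash
cat >> h.py <<'E'
TV=np.array([.056+GX,0,.0134])
def toe_now(tv=TV):
    "actual toe edge in box frame and tilt"
    Rb=Ro.from_euler('z',BOXY); Rt=Ro.from_rotvec(read_eef_rot())
    B=Rt*(Ro.from_euler('z',np.pi)*Ro.from_euler('x',np.pi)).inv()
    e=(Rb.inv()*B).as_euler('zyx')
    return np.round(Rb.inv().apply(read_position()-B.apply(tv)-BOXO),4),np.round(e,4)
def fbox(): return np.round(Ro.from_euler('z',BOXY).inv().apply(read_wrist_force()),2)
E
python3 - <<'E'
from h import *
c=optics.capture("wrist"); t,e=toe_now(); print("toe model",t,e)
Rb=Ro.from_euler('z',BOXY)
print("toe cam", np.round(Rb.inv().apply(ray(c,[(224,93),(301,93)],t[2]+.0037)-BOXO),4).tolist())
print("lip edge cam", np.round(Rb.inv().apply(ray(c,[(196,53),(334,53)],.031)-BOXO),4).tolist())
f0=fbox(); print(f0)
x=-.057+.020
p,r=tcp((x,0,.030),.26,TV); ctrl.line_to(p,.06,rot=r); ctrl.dwell(.2); print(toe_now(),fbox())
p,r=tcp((x,0,.017),.26,TV); print(ctrl.line_to(p,.012,rot=r,threshold=4)); ctrl.dwell(.1); print(toe_now(),fbox(),read_t())
E
```

```text
toe model [-0.0363 -0.0005  0.0889] [-0.0011 -0.26   -0.0003]
toe cam [[-0.0375, -0.0185, 0.0926], [-0.0374, 0.0171, 0.0926]]
lip edge cam [[-0.0436, -0.0417, 0.031], [-0.0434, 0.043, 0.031]]
[ 0.26  0.4  -2.77]
(array([-0.0366,  0.0001,  0.0304]), array([ 0.000e+00, -2.608e-01,  2.000e-04])) [ 0.68  0.37 -2.46]
True
(array([-0.0369, -0.    ,  0.0196]), array([-1.000e-04, -2.601e-01, -1.000e-04])) [-0.02  0.14  5.49] 12.525
```

Plate felt at z = 19.6 mm, where 20 was expected. I'll ease off slightly and slide gently to -x until the web stops it.

Run:
```python
from h import *
p,r=tcp((-.0365,.0006,.0206),.26,TV); ctrl.line_to(p,.02,rot=r); ctrl.dwell(.2); print(toe_now(),fbox())
p,r=tcp((-.062,.0006,.0206),.26,TV); print(ctrl.line_to(p,.012,rot=r,threshold=4)); print(fbox()); ctrl.dwell(.15); print(toe_now(),fbox(),read_t())
```

```text
(array([-0.037 ,  0.0005,  0.0202]), array([ 0.    , -0.259 , -0.0003])) [-0.31  0.41 -3.  ]
True
[ 2.9  -0.32 -0.86]
(array([-0.0469,  0.0006,  0.0204]), array([-0.0006, -0.262 , -0.0004])) [4.61 0.85 0.96] 14.2917
```

The toe stopped with its leading edge at x ≈ -47.9 mm, so the carrier shift is about +9 mm. That agrees with the views. Next I'll relieve the push slightly and rotate down about the toe in small guarded steps.

Run:
```python
from h import *
def step(th,z=.0204,v=.02,thr=14):
    p,r=tcp((-.0476+.004*np.sin(th),.0006,z),th,TV)
    s=ctrl.line_to(p,v,rot=r,threshold=thr); t,e=toe_now(); print(round(th,3),s,t,e,fbox(),read_torque().round(2),round(read_t(),2)); return s
step(.26)
for th in np.arange(.235,.05,-.025):
    if step(th): break
```

```text
0.26 False [-0.0468  0.0005  0.0201] [-1.000e-04 -2.593e-01 -1.000e-04] [ 2.    0.26 -1.31] [-0.01 -0.16 -0.01] 14.54
0.235 False [-0.0469  0.0004  0.02  ] [-2.000e-04 -2.342e-01 -3.000e-04] [ 1.42 -0.67 -1.65] [-0.02 -0.04  0.02] 14.79
0.21 False [-0.047   0.0005  0.0201] [-1.000e-04 -2.097e-01 -2.000e-04] [ 1.84 -0.9  -1.63] [-0.02 -0.17  0.  ] 15.04
0.185 False [-0.047   0.0005  0.0202] [-1.00e-04 -1.85e-01 -1.00e-04] [ 1.44  0.16 -1.91] [-0.05 -0.17 -0.05] 15.29
0.16 False [-0.0471  0.0006  0.0202] [-1.000e-04 -1.601e-01 -1.000e-04] [ 2.65 -0.01 -2.43] [-0.04 -0.14  0.03] 15.54
0.135 False [-0.0472  0.0006  0.0202] [-1.000e-04 -1.351e-01 -1.000e-04] [ 1.39  0.18 -1.7 ] [-0.02 -0.25 -0.05] 15.79
0.11 False [-0.0473  0.0006  0.0205] [ 0.000e+00 -1.102e-01  1.000e-04] [ 1.54 -0.22  0.39] [ 0.01 -0.16 -0.04] 16.04
0.085 False [-0.0474  0.0007  0.0204] [ 0.0001 -0.0852  0.0001] [ 0.88 -0.31  0.61] [-0.   -0.02 -0.05] 16.29
0.06 False [-0.0475  0.0006  0.0202] [-0.0001 -0.0601 -0.    ] [ 1.24 -0.63 -0.38] [-0.04 -0.14 -0.06] 16.54
```

Run:
```python
from h import *
def step(th,z=.0204,v=.01,thr=14):
    p,r=tcp((-.0476+.004*np.sin(th),.0006,z),th,TV)
    s=ctrl.line_to(p,v,rot=r,threshold=thr); t,e=toe_now(); print(round(th,3),s,t,e,fbox(),read_torque().round(2),round(read_t(),2)); return s
for th in (.048,.036,.024,.012,0):
    if step(th): break
ctrl.dwell(.2); print(toe_now(),fbox())
c=optics.capture("wrist"); cv2.imwrite("pics/flat.png",cv2.resize(c["color"][:330,110:420,::-1],None,fx=1.8,fy=1.8))
```

```text
0.048 False [-0.0475  0.0006  0.0202] [-0.     -0.0477 -0.    ] [ 1.8  -0.32 -1.03] [ 0.   -0.19  0.01] 16.79
0.036 False [-0.0476  0.0006  0.0203] [-0.0001 -0.0354  0.    ] [ 0.26  0.47 -0.79] [ 0.02 -0.23  0.01] 17.04
0.024 False [-0.0475  0.0005  0.0201] [-0.0001 -0.0233 -0.0001] [ 1.54 -0.24 -3.35] [ 0.06 -0.3  -0.09] 17.29
0.012 False [-0.0476  0.0005  0.0203] [-0.0001 -0.0114 -0.0001] [ 0.82 -0.32 -1.35] [-0.09 -0.2  -0.01] 17.54
0 False [-0.0476  0.0005  0.0203] [-0.      0.0005 -0.0001] [ 0.63 -0.4  -2.02] [-0.02 -0.26 -0.04] 17.79
(array([-0.0476,  0.0006,  0.0204]), array([ 0.0001, -0.    , -0.0001])) [ 1.78 -1.07 -2.34]
```

View pics/flat.png

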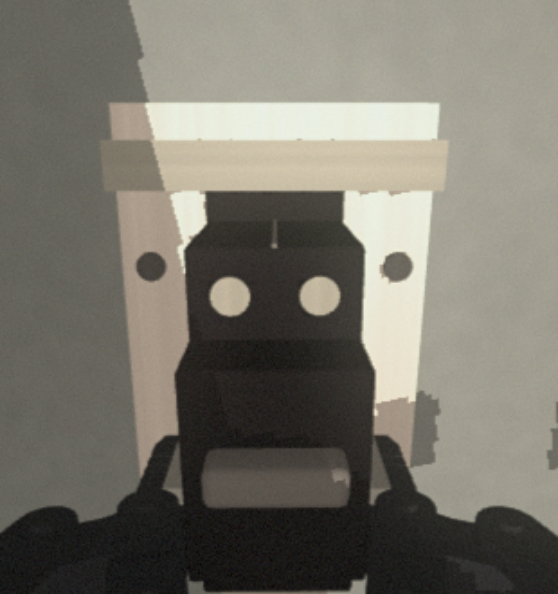

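The toe is under the lip and the breaker sits centred; screws at (230,297) and (320,297), toggle at (275,478). No clear 10 N snap was felt, so the breaker may have turned in the grip. I'll compare screw and toggle pixels before and after, and press gently.

Run:
```python
from h import *
def feats(im):
    g=cv2.cvtColor(im,cv2.COLOR_BGR2GRAY); o=[]
    for (x0,x1) in((222,252),(274,303)):
        s=g[150:180,x0:x1].astype(float); m=s>s.min()+.5*(s.max()-s.min()); y,x=np.nonzero(m); o+=[x.mean()+x0,y.mean()+150,m.sum()]
    return np.round(o,2)
print(feats(cv2.imread("pics/held.png")))
im=optics.capture("wrist"); print(feats(im["color"][:,:,::-1].copy()))
f0=fbox();print(f0)
for z in (.0199,.0194,.0189,.0184):
    p,r=tcp((-.0476,.0006,z),0,TV); s=ctrl.line_to(p,.01,rot=r,threshold=6); ctrl.dwell(.1); print(z,s,toe_now(),fbox(),read_torque().round(2))
    if fbox()[2]-f0[2]>6: break
im=optics.capture("wrist"); print(feats(im["color"][:,:,::-1].copy()),read_t())
```

```text
[237.27 164.25 390.   287.34 163.86 386.  ]
[237.28 164.32 384.   287.26 164.01 381.  ]
[ 0.92 -1.02 -1.58]
0.0199 False (array([-0.0476,  0.0006,  0.02  ]), array([-0.    , -0.0001,  0.0001])) [ 0.42 -0.38 -1.21] [-0.18 -0.17 -0.04]
0.0194 False (array([-0.0476,  0.0006,  0.02  ]), array([ 0.    , -0.0002,  0.0001])) [-1.24 -2.05  5.64] [-0.07  0.24 -0.02]
[237.24 164.29 384.   287.28 164.   383.  ] 18.8417
```

The grip hasn't slipped (screw shift is about 0.1 px), and the underside meets the plate at z = 20.0 mm while flat. I'll relieve the press, let go, retreat and inspect the latch.

Run:
```python
from h import *
p,r=tcp((-.0476,.0006,.0200),0,TV); ctrl.line_to(p,.01,rot=r); ctrl.dwell(.1); print(fbox())
jaws.gripper_to(.062,60); print(read_gripper_width(),fbox())
ctrl.line_to(p+[0,0,.12],.12); 
q=BOXO+Ro.from_euler('z',BOXY).apply([.115,0,.22]); ctrl.move_pose(q,r); ctrl.dwell(.2)
c=optics.capture("wrist"); import pickle; pickle.dump(c,open("E.pkl","wb")); print(read_t(),fbox())
cv2.imwrite("pics/after.png",c["color"][:,:,::-1])
u,v=proj(c,BOXO+Ro.from_euler('z',BOXY).apply([.055,0,.035]))[0].astype(int); print(u,v)
k=np.clip(c["color"][v-60:v+50,u-70:u+70,::-1].astype(float)*1.5,0,255).astype('uint8')
cv2.imwrite("pics/latch.png",cv2.resize(k,None,fx=5,fy=5,interpolation=cv2.INTER_CUBIC))
```

```text
[-0.94 -1.21  2.09]
0.06191444412723756 [-0.19  0.11 -0.71]
21.4833 [ 0.13 -0.74  0.76]
263 104
```

View pics/latch.png

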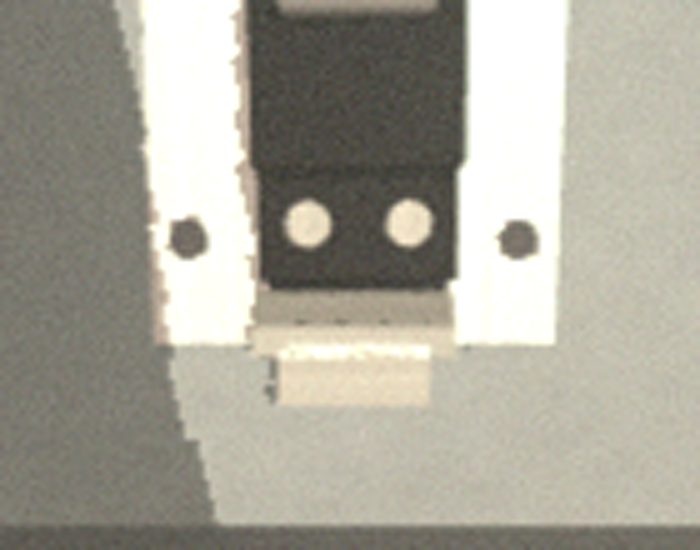

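Run:
```python
from h import *
import pickle
c=pickle.load(open("E.pkl","rb")); g=lambda p:np.array(p)/5+[263-70,104-60]
R=Ro.from_euler('z',BOXY)
for n,p,z in (("latch top edge",[(255,322),(455,325)],.043),("latch top back",[(255,350),(455,352)],.043),("plate end",[(160,345),(555,345)],.02),("holes",[(189,238),(518,240)],.02),("body end",[(265,290),(455,288)],.064),("screws",[(307,224),(408,223)],.064)):
    print(n,np.round(R.inv().apply(ray(c,g(p),z)-BOXO),4).tolist())
d=pickle.load(open("D.pkl","rb"))["box"]; 
a=cv2.resize(d["color"][205:250,230:290,::-1],None,fx=9,fy=9,interpolation=cv2.INTER_CUBIC); 
s=optics.capture("side")["color"]; b=cv2.resize(s[190:250,195:290,::-1],None,fx=6,fy=6,interpolation=cv2.INTER_CUBIC)
o=np.zeros((600,800,3),'uint8'); o[:360,:570]=b; cv2.imwrite("pics/side2.png",o[:360,:570])
```

```text
latch top edge [[0.0584, -0.0188, 0.043], [0.059, 0.0204, 0.043]]
latch top back [[0.0638, -0.0189, 0.043], [0.0642, 0.0205, 0.043]]
plate end [[0.0649, -0.0403, 0.02], [0.0649, 0.0429, 0.02]]
holes [[0.0432, -0.0335, 0.02], [0.0437, 0.0345, 0.02]]
body end [[0.0512, -0.0156, 0.064], [0.0508, 0.0189, 0.064]]
screws [[0.0397, -0.0078, 0.064], [0.0395, 0.0103, 0.064]]
```

View pics/side2.png

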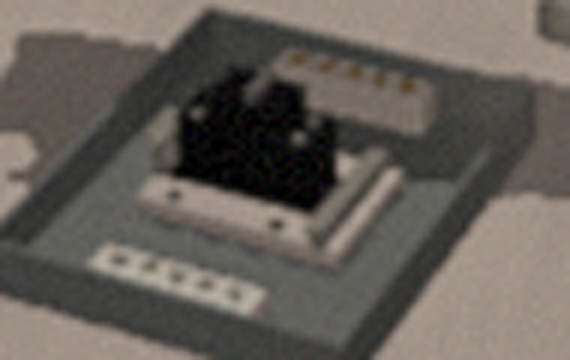

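The latch's top edge is at x = 58.7 mm (59.9 before, 59.5 expected when shut), so it has sprung back shut. The side view shows the breaker level on the plate between lip and latch. Handing in.

Run:
```python
from h import *
print(order.finish_job(),read_t())
```

```text
the job is handed in; nothing more can be done
the job is handed in; nothing more can be done
```

The black breaker is fitted in the fuse box and let go. My last checks show it flat on the seat plate with the latch shut. I handed the job in about 22 s into the 67 s allowed; no verdict was reported.

**What I did:** I gripped the breaker across its 36 mm, tilted it about 15° and felt the plate at 19.6 mm (20 expected). I then slid it under the lip until it stopped on the web at 4 to 5 N. That put the carrier's shift at about +9 mm, and the camera views suggested +7.5 to +11 mm. I rotated it down about the toe in small guarded steps, let go and backed away.

**Last checks:**
- **Seating:** the underside met the plate at 20.0 mm while level. The long toe ended about 0.3 mm from the felt web position.
- **Centring:** the breaker sat within about 1 mm of the latch's middle.
- **Latch:** its top edge was at 58.7 mm, against 59.9 mm before and 59.5 mm expected when shut, so it has sprung back.
- **Grip and forces:** the breaker did not turn in the grip (about 0.1 pixel). Every wrist force reading while fitting was within about 8 N of the unloaded value, though I did not log continuously.

**What disagreed or wasn't checked:**
- **Snap not felt:** I read forces only at the end of each step and saw no clear 10 N snap. That the latch is shut rests on the pictures and the level seating.
- **Latch reading:** the before and after latch readings differ by about 1 mm, within the camera's 2 mm calibration.
- **Other objects:** I planned clearances around the mug, torch, door stop and trays, but did not measure them again afterwards.

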